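# Refit the thermostat knob of the drinks chiller

### The arm

A 6-joint arm with a two-finger parallel gripper is mounted at the origin on a cart in front of the work surface, level with it; the furniture and walls round the work are solid. World frame = base frame: x ahead of the robot, y to its left, z up, the work surface at z = 0. Lengths are in m, angles in rad, forces in N, time in s.
With the tool pointing down it reaches from about 0.325 to 0.85 m from the base axis. Payload 4.4 kg.
Tool frame: the origin (TCP) lies on the centre line of the jaws, within the pads' length; the fingertips stand 8 mm ahead of it and the grasp point (between the pads) lies 11 mm behind it; z points along the fingers, y is the direction in which the jaws open and shut (so a half turn about z gives the same grasp; the last joint's range is limited). The gripper opens to 94 mm and grips with 3 to 60 N. Pads are 16 mm wide; open, the fingers measure 119 mm over their backs; the gripper's body (75 mm by 177 mm) begins 78 mm behind the grasp point.
Start: joints at [-0.15, 0.207, 1.542, -0, 1.393, -0.15], TCP at [0.575, -0, 0.213] pointing down, gripper open.
Joint ranges: [-2.73, 2.73], [-0.86, 2.22], [0.23, 2.46], [-1.11, 4.25], [0.08, 2.63], [-2.82, 2.82]. Speed limits (rad/s): [2.79, 2.79, 3.14, 3.14, 3.14, 3.14].

### API

Orientations are given as a unit quaternion [w, x, y, z].
In Python, from cell import move_pose, move_straight, set_joints, move_gripper, wait, ik, capture, Unreachable, finish_job, regions_of, pinpoint, get_time, get_joint_positions, get_joint_velocities, get_joint_efforts, get_ee_pos, get_ee_rot, get_wrist_force, get_wrist_torque, get_finger_gap gives the robot as it stands. Calls block until the motion is done:
- move_pose(position, orientation): joint-space move of the TCP to a pose.
- move_straight(position, vel=0.15, ori=None): straight line of the TCP; ori=None keeps the orientation; vel is the mean speed in m/s.
- set_joints(angles): joint-space move.
- move_gripper(opening, strength=None): opening from 0.0 (shut) to 1.0 (fully open); strength is the grip in N (None keeps the last); returns when the fingers have stopped.
- wait(seconds).
- ik(position, orientation): joint angles nearest the present ones, or None.
- capture(name): name is "scene" or "side" or "wrist"; returns a dict with "pixels" (420x560x3 uint8, blue, green, red), "z_map" (420x560 float32, m along the optical axis (not along the pixel's ray), 0 where there is no reading), "fx", "fy", "cx", "cy" (pixels), "world_from_camera" (4x4, takes a point from camera to world coordinates). Camera axes: x right, y up, looking along -z (the intrinsics and any distortion apply to the point x, -y, -z); pixel columns grow to the right and rows downward; lengths in m; the calibration is good to about 2 mm. A picture is of the moment at which its call begins.
A pose or a line that the arm cannot do raises Unreachable and nothing moves.
- finish_job(): hands the job in, once; it reports no verdict.
Trained networks look in a picture, given as the dict that the camera call returned (one of the last four; its "shot" number tells which), for a name from the list of things; names that differ only in an ending like _2 or _b are one class to them, and where a whole thing is asked for, a point or a joint stands for the part that bears it (a point fixed in the world has none). Each returns a list of dicts, best first, with "confidence" (0 to 1); they miss things now and then, are a little off and sometimes report something else, mostly with a low value. They report only what shows in the picture. A call takes as long as a camera call.
- regions_of(picture, name): "mask" (420x560 bool, what is visible of it) and "extent" ([left, top, right, bottom] in pixels, round what is visible of it).
- pinpoint(picture, name): "location" ([column, row] in pixels: a listed point, or the origin of a listed thing).
Readings, each from a call of its own:
- get_time(): time.
- get_joint_positions(): joint angles.
- get_joint_velocities(): joint speeds.
- get_joint_efforts(): joint torques, N m.
- get_ee_pos(): TCP position.
- get_ee_rot(): TCP orientation.
- get_wrist_force(): force on the tool from outside, world axes, zero at the start.
- get_wrist_torque(): the same for the moment, N m.
- get_finger_gap(): opening from 0.0 (shut) to 1.0 (fully open).
Only numpy, scipy, OpenCV 4.12 (cv2) and the standard library are available. Lean on these libraries where they do the work, as an engineer would, in place of code of your own. Each camera call takes 0.05 s, during which the arm holds its last target.

### The job

Someone has pulled the wing-shaped knob off the drinks chiller and left it on a slate coaster. Put it back on the chiller's keyed shaft: press it down gently and turn it slowly until it drops fully home on the dial plate, then turn it clockwise until its bar is in line with the long marks at the front and back of the dial, and let go. Never force it, and leave the other things where they stand.

Things in the scene. Friction and masses are not known exactly. Their poses are not given: they have to be found in the camera images.
- knob_mid (a point): The loose aluminium wing knob, 40 mm tall, 40-85 g, upright on a slate coaster (92x92 mm, fixed, top at z = 8 mm). Point: its centre, 20 mm above its underside, on its axis (z, up). Its lower 15 mm are a round skirt 46 mm across; the grip bar stands on that, its length along the knob's x. A half turn makes no difference.
- knob_grip (a point): Middle of the knob's grip bar, 28 mm above the underside, on the axis. The bar is straight-sided, 44 mm long (knob's x), 16 mm thick (knob's y), from 15 to 40 mm above the underside, with a thin dark line along its top. Take it from above, fingers closing along the knob's y.
- knob_slot (a point): Centre of the knob's underside. Here opens a slot 22 mm (knob's x) by 8 mm (knob's y), 12 mm deep; from its middle a blind square bore, 7.6 mm wide, goes on up to 28 mm above the underside.
- chiller: Drinks chiller, a fixed flat grey box 140 mm (x) by 300 mm (y), 50 mm high. Origin at the centre of its underside; -x is its front with the vents, +y its left. Cold plate on its left half, dial plate (74 mm across) with the keyed shaft on its right half. Contact forces between it and the knob that add up to over 30 N are too much.
- shaft_foot (a point): On the shaft's vertical axis, at the top of the dial plate, 52 mm above the worktop, where the knob's underside rests when fully home; axes as the chiller's. The steel shaft: a flat blade 20x6 mm, 10 mm high, then a round nose 6 mm in diameter. The knob stays 10 mm too high until slot and blade are in line within about 0.1 rad, then can drop.
- shaft_tip (a point): Rounded tip of the shaft's nose, 27 mm above the dial plate. It enters the knob's bore and centres it (up to about 3 mm off). The blade was left 0.3 to 1.35 rad anticlockwise (from above) of the long marks, not measured. It turns stiffly (0.1 N m), stays where left, and has stops at 1.55 rad anticlockwise and 0.2 rad clockwise of the long marks.
- dial_mark (a point): Middle of the long dark front mark on the dial plate, 30 mm from the shaft's axis towards the chiller's front (-x). A like mark lies opposite at the back (+x); the bar is right when it lies along the line through both (the chiller's x). The short marks have no meaning for this job.
- tumbler: stemless glass tumbler, 84 mm wide, 106 mm tall, standing on the chiller's cold plate; a bystander. Origin at the centre of its underside.
- jigger: steel double-cone jigger, 44 mm wide, 88 mm tall, standing on the other slate coaster (the one without the knob); a bystander. Origin at the centre of its underside.
- corkscrew: wing corkscrew, 41x64x166 mm, standing at the back; a bystander. Origin at the centre of its underside.
- wine_stopper: steel ball wine stopper, 37 mm wide, 73 mm tall, standing at the back; a bystander. Origin at the centre of its underside.
- bar_spoon: bar spoon, 256 mm long, lying near the front edge; a bystander. Origin at the centre of its underside.
- bottle_opener: flat bottle opener, 154 mm long, lying near the front edge at the left; a bystander. Origin at the centre of its underside.

How it is judged:
By the outcome, as a careful person would: the job done as asked, in the order asked, and still so for the second after the job is handed in, with the robot touching nothing.
It also fails if it takes over 61 s, if anything falls off the work surface, if the arm or the gripper's body presses on something with over 40 N, if the wrist force passes 120 N, or if a joint passes its speed limit or range.

## Working session

There is one attempt and no reset: what is moved stays moved. The work goes in short steps, each a Python script; the robot and the scene stay as the last script left them, time stands still between calls to the robot, and variables do not carry over. Pictures are saved under pics/ and viewed, and the job is handed in when it is done.

```bash
ls; mkdir -p pics; cat > h.py <<'E'
import numpy as np, cv2
from cell import *
def world(p,uv,z=None,plane=None):
    T=np.array(p["world_from_camera"]); u,v=uv
    d=np.array([(u-p["cx"])/p["fx"],-(v-p["cy"])/p["fy"],-1.0])
    if plane is not None:
        dw=T[:3,:3]@d; s=(plane-T[2,3])/dw[2]; return T[:3,3]+s*dw
    if z is None: z=p["z_map"][int(round(v)),int(round(u))]
    return T[:3,:3]@(d*z)+T[:3,3]
def cloud(p):
    vv,uu=np.mgrid[0:420,0:560]; z=p["z_map"]; T=np.array(p["world_from_camera"])
    d=np.stack([(uu-p["cx"])/p["fx"]*z,-(vv-p["cy"])/p["fy"]*z,-z],-1)
    return d@T[:3,:3].T+T[:3,3]
E
python3 - <<'E'
from h import *
print(get_time(),get_ee_pos(),get_ee_rot())
for n in ["scene","side","wrist"]:
    p=capture(n); cv2.imwrite(f"pics/a_{n}.png",p["pixels"])
    print(n,p.keys(),p["fx"],p["cx"],np.round(p["world_from_camera"],3).tolist())
    for k in ["knob_grip","knob_mid","shaft_tip","shaft_foot","dial_mark","chiller","tumbler"]:
        r=pinpoint(p,k)
        for q in r[:2]: 
            l=q["location"]; print(k,np.round(l,1),round(q["confidence"],2),np.round(world(p,l),3))
E
```

```text
pics
0.0 [5.74221188e-01 1.00316914e-04 2.12294723e-01] [-9.06119603e-04  7.07111144e-01  7.07101515e-01 -6.76252171e-04]
scene dict_keys(['pixels', 'z_map', 'fx', 'fy', 'cx', 'cy', 'world_from_camera', 'shot']) 488.39562503564076 279.64094313537447 [[-0.732, 0.419, -0.537, -0.358], [-0.681, -0.473, 0.559, 0.864], [-0.019, 0.775, 0.632, 1.079], [0.0, 0.0, 0.0, 1.0]]
knob_grip [322.6 193.4] 0.63 [ 0.449 -0.19   0.05 ]
knob_mid [321.4 197.1] 0.53 [ 0.451 -0.188  0.034]
shaft_tip [248.3 217.1] 0.94 [0.545 0.071 0.055]
shaft_foot [248. 224.] 0.63 [0.521 0.095 0.056]
dial_mark [255.1 228.5] 0.63 [0.489 0.095 0.056]
chiller [228.1 250.5] 0.62 [0.479 0.219 0.056]
chiller [320.3 198. ] 0.26 [ 0.453 -0.184  0.031]
tumbler [205.5 251.4] 0.72 [0.492 0.29  0.096]
side dict_keys(['pixels', 'z_map', 'fx', 'fy', 'cx', 'cy', 'world_from_camera', 'shot']) 535.0769257760896 275.78527383617893 [[0.894, 0.375, -0.247, 0.137], [-0.449, 0.753, -0.482, -0.708], [0.005, 0.541, 0.841, 1.267], [0.0, 0.0, 0.0, 1.0]]
knob_grip [298.4 269.7] 0.68 [ 0.461 -0.203  0.044]
knob_mid [299.7 272.8] 0.56 [ 0.466 -0.203  0.022]
shaft_tip [266.6 171.4] 0.97 [0.522 0.102 0.054]
shaft_foot [266.1 178.1] 0.61 [0.511 0.083 0.053]
dial_mark [256.7 174.2] 0.87 [0.493 0.107 0.053]
chiller [255.5 159.1] 0.92 [0.516 0.163 0.044]
tumbler [243.  131.5] 0.68 [0.509 0.229 0.1  ]
wrist dict_keys(['pixels', 'z_map', 'fx', 'fy', 'cx', 'cy', 'world_from_camera', 'shot']) 361.9224951428732 272.8470744421643 [[1.0, -0.0, -0.001, 0.574], [0.0, 0.974, 0.227, 0.065], [0.001, -0.227, 0.974, 0.385], [0.0, 0.0, 0.0, 1.0]]
knob_grip [175.6 369.1] 0.76 [ 0.47  -0.19   0.045]
knob_mid [179.1 366.5] 0.7 [ 0.472 -0.191  0.039]
shaft_tip [210.4  90.9] 0.92 [0.524 0.093 0.08 ]
shaft_foot [213.2  92.5] 0.98 [0.526 0.092 0.073]
dial_mark [178.1  93.7] 0.66 [0.574 0.065 0.385]
chiller [221.9   7. ] 0.57 [0.532 0.162 0.051]
tumbler [177.4  89.4] 0.71 [0.491 0.096 0.053]
```

View pics/a_scene.png

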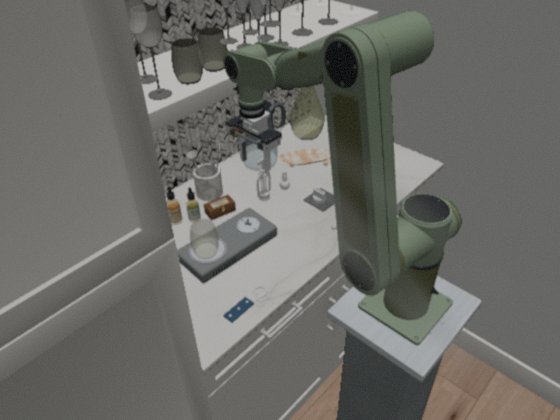

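View pics/a_side.png

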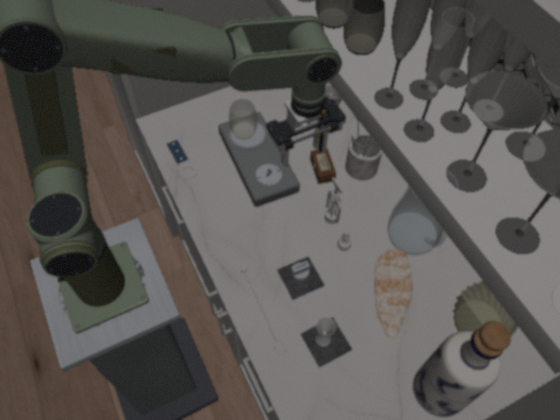

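View pics/a_wrist.png

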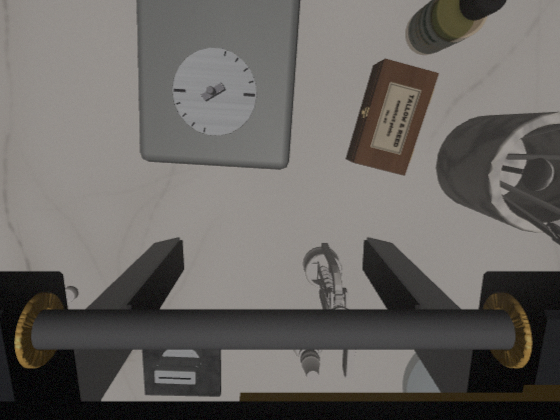

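The wrist picture shows the dial at about (214,92), with the blade running lower-left to upper-right. The long marks are at (180,91) and (249,94), and the knob's bar is at (175,378) and nearly horizontal. Next I'll measure the blade and marks enlarged, and move over the knob for a close view.

```bash
python3 - <<'E'
from h import *
p=capture("wrist"); im=p["pixels"]
cv2.imwrite("pics/dial1.png",cv2.resize(im[40:145,165:265],None,fx=5.5,fy=5.5,interpolation=cv2.INTER_CUBIC))
C=cloud(p)
m=regions_of(p,"chiller")
for q in m[:2]: print("chiller",q["confidence"],q["extent"])
for k in ["corkscrew","wine_stopper","jigger","tumbler"]:
    for n in ["side"]:
        s=capture(n)
        for q in pinpoint(s,k)[:1]: print(k,q["confidence"],world(s,q["location"],plane={"jigger":.008,"tumbler":.052}.get(k,0)).round(3))
# over knob with tool y along world y
import numpy as np
from scipy.spatial.transform import Rotation as R
for yaw in [0,np.pi]:
    # tool: x axis, y axis, z down ; tool y at angle pi/2+yaw
    a=np.pi/2+yaw; y=np.array([np.cos(a),np.sin(a),0]); z=np.array([0,0,-1.]); x=np.cross(y,z)
    q=R.from_matrix(np.stack([x,y,z],1)).as_quat(); q=q[[3,0,1,2]]
    print(yaw,q,"x",x,[ (None if (j:=ik(P,q)) is None else np.round(j,2)) for P in ([.47,-.19,.2],[.525,.093,.12])])
E
```

```text
chiller 0.68 [134.0, 1.1, 297.9, 170.5]
corkscrew 0.79 [ 0.625 -0.086  0.   ]
wine_stopper 0.72 [ 0.618 -0.175  0.   ]
jigger 0.74 [ 0.439 -0.379  0.008]
tumbler 0.89 [0.531 0.259 0.052]
0 [0.000000e+00 3.061617e-17 1.000000e+00 0.000000e+00] x [-1.000000e+00  6.123234e-17  0.000000e+00] [array([-0.56,  0.07,  1.72, -0.  ,  1.35, -2.13]), array([ 0.01,  0.22,  1.74, -0.  ,  1.19, -1.56])]
3.141592653589793 [ 0.00000000e+00  1.00000000e+00 -9.18485099e-17  0.00000000e+00] x [ 1.0000000e+00 -1.8369702e-16  0.0000000e+00] [array([-0.56,  0.07,  1.72, -0.  ,  1.35,  1.02]), array([ 0.01,  0.22,  1.74, -0.  ,  1.19,  1.58])]
```

View pics/dial1.png

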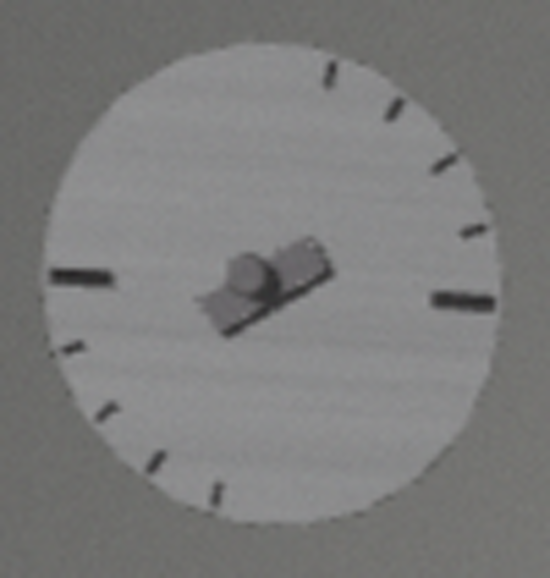

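The enlarged dial shows the long marks at about (82,277) and (463,301) and the blade's lower edge from (225,335) to (335,270). That puts the blade roughly 0.55 rad anticlockwise. I'll compute it properly and go over the knob.

```bash
cat >> h.py <<'E'
from scipy.spatial.transform import Rotation as R
def quat(ang):  # tool y at world angle ang+pi/2 => bar along ang
    a=np.pi/2+ang; y=np.array([np.cos(a),np.sin(a),0]); z=np.array([0,0,-1.]); x=np.cross(y,z)
    q=R.from_matrix(np.stack([x,y,z],1)).as_quat(); return q[[3,0,1,2]]
E
python3 - <<'E'
from h import *
p=capture("wrist")
f=lambda u,v:(165+u/5.5-.5+.09,40+v/5.5-.4)
A=world(p,f(82,277),plane=.052);B=world(p,f(463,301),plane=.052)
print("marks",A,B,(A+B)/2,np.linalg.norm(A-B),"ang",np.arctan2(*(B-A)[[1,0]]))
a=world(p,f(225,335),plane=.052);b=world(p,f(335,270),plane=.052)
print("blade base",np.arctan2(*(b-a)[[1,0]]),np.linalg.norm(a-b))
a=world(p,f(200,300),plane=.062);b=world(p,f(308,240),plane=.062);c=world(p,f(335,270),plane=.062)
print("blade top", np.arctan2(*(b-a)[[1,0]]),np.linalg.norm(a-b))
print("tip",world(p,f(250,273),plane=.079))
g=[0.47-.07,-.19,.2]
move_pose([0.505,-.19,.2],quat(0))
print(get_time(),get_joint_positions())
p=capture("wrist"); cv2.imwrite("pics/knob1.png",p["pixels"])
for k in ["knob_grip","knob_mid"]:
    for q in pinpoint(p,k)[:2]: l=q["location"]; print(k,l,q["confidence"],world(p,l,plane={"knob_grip":.036,"knob_mid":.028}[k]),world(p,l))
C=cloud(p); d=regions_of(p,"knob_mid")
for q in d[:1]:
    m=q["mask"]; X=C[m]; t=X[(X[:,2]>.042)&(X[:,2]<.06)]
    print(q["confidence"],m.sum(),len(t),np.percentile(X[:,2],[5,50,95]))
    r=cv2.minAreaRect((t[:,:2]*1000).astype(np.float32)); print(r, t.mean(0))
E
```

```text
marks [0.49278971 0.09586553 0.052     ] [0.55350658 0.09223881 0.052     ] [0.52314815 0.09405217 0.052     ] 0.060825083751338375 ang -0.05966066382545349
blade base 0.5059970234604618 0.020518489727259677
blade top 0.4787455220156765 0.01919465964784431
tip [0.5240516  0.09394813 0.079     ]
3.4417 [-5.19929949e-01  1.43114819e-01  1.64405074e+00  1.32458241e-04
  1.35430473e+00 -2.09066603e+00]
knob_grip [265.4, 157.4] 0.94 [ 0.46771042 -0.19684229  0.036     ] [ 0.46663876 -0.19659224  0.04855875]
knob_mid [267.4, 159.6] 0.57 [ 0.47045663 -0.19512097  0.028     ] [ 0.46857592 -0.19482359  0.04859173]
0.68 1818 887 [0.0225194  0.02544367 0.0496986 ]
((469.4649963378906, -197.56825256347656), (15.974921226501465, 44.54167556762695), 87.44872283935547) [ 0.46866053 -0.197575    0.04867552]
```

View pics/knob1.png

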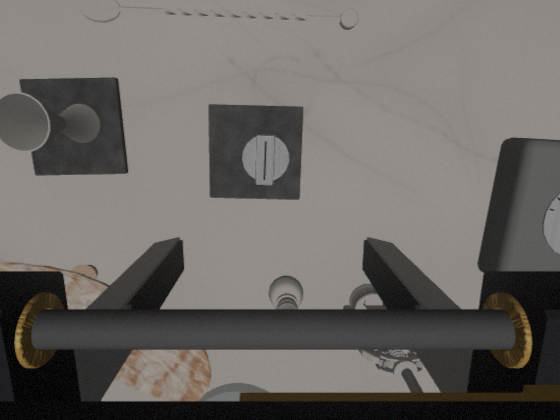

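The close view shows the knob's bar at about (265,158), nearly along world x. The depth rectangle is 16x44.5 mm at (0.4690,-0.1976), which matches the stated size. I'll grasp it, keeping the fingertips above the skirt.

```bash
python3 - <<'E'
from h import *
ang=-0.045; K=[0.4692,-0.1976]
move_gripper(0.5,40)
move_pose(K+[.10],quat(ang))
move_straight(K+[.034],vel=.06)
print(get_time(),get_ee_pos(),get_wrist_force())
move_gripper(0.0,40)
print(get_finger_gap()*94,get_wrist_force(),get_wrist_torque())
e=get_ee_pos()
move_straight([e[0],e[1],.06],vel=.06)
print(get_time(),get_finger_gap()*94,get_wrist_force(),get_wrist_torque())
move_straight([e[0],e[1],.2],vel=.15)
# view the shaft
move_pose([0.524+.045,.094,.2],quat(0.0))
p=capture("wrist"); cv2.imwrite("pics/shaft1.png",p["pixels"])
np.save("shaft1_T.npy",{k:p[k] for k in p},allow_pickle=True)
for k,z in [("shaft_tip",.079),("shaft_foot",.052),("dial_mark",.052)]:
    for q in pinpoint(p,k)[:2]: l=q["location"]; print(k,np.round(l,1),q["confidence"],world(p,l,plane=z).round(4))
v,u=np.round(l[::-1]).astype(int)
print(get_time(),get_ee_pos(),get_finger_gap()*94,get_wrist_force())
q=p["pixels"]; cv2.imwrite("pics/shaft1z.png",cv2.resize(q[90:220,200:340],None,fx=4,fy=4,interpolation=cv2.INTER_CUBIC))
E
```

```text
6.2667 [ 0.46961331 -0.19785504  0.03445301] [-0.21927027 -0.34548882 -0.97438003]
15.423015500431715 [-0.69616065  0.65981395  1.25103313] [ 0.1622126  -0.00361459  0.01776683]
7.4417 15.540036178917816 [-0.18737453 -0.16343322  0.00474492] [ 0.09198509 -0.06346819  0.02958946]
shaft_tip [273.1 151. ] 0.77 [0.5225 0.0929 0.079 ]
shaft_foot [274.8 150.5] 0.82 [0.5239 0.0944 0.052 ]
dial_mark [274.8 114.8] 0.84 [0.4937 0.0944 0.052 ]
9.9 [0.56905399 0.09258069 0.20004663] 15.63952990349038 [-0.55567486  0.43552567 -0.87884605]
```

View pics/shaft1.png

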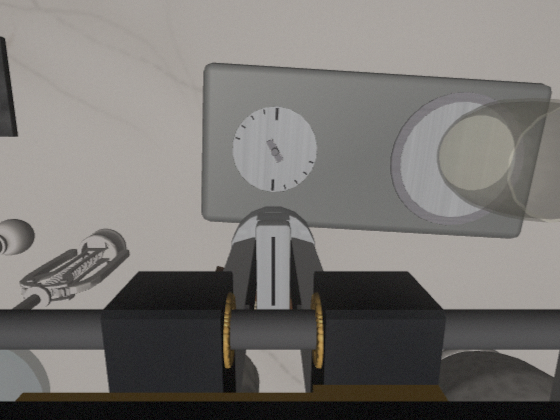

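View pics/shaft1z.png

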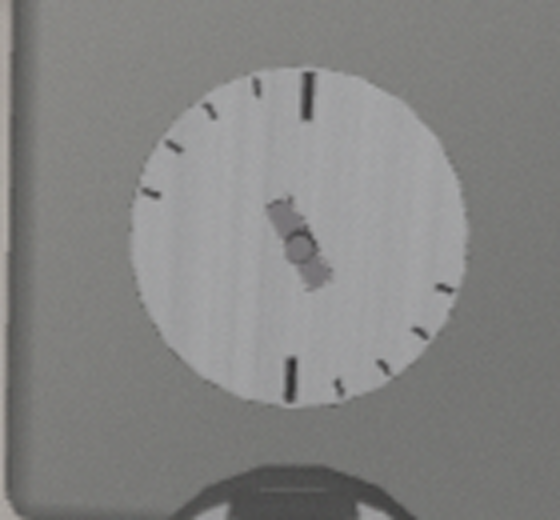

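The knob is held (gap 15.6 mm). The zoom shows the long marks at (308,96) and (291,380), the nose at (299,245) and the blade ends at (277,202) and (320,288). Now I'll compute the axis and angle.

```bash
python3 - <<'E'
from h import *
p=np.load("shaft1_T.npy",allow_pickle=True).item()
f=lambda u,v:(200+u/4-.375,90+v/4-.375)
A=world(p,f(308,96),plane=.052);B=world(p,f(291,380),plane=.052)
print("marks",A,B,(A+B)/2,np.linalg.norm(A-B),"ang",np.arctan2(*(B-A)[[1,0]]))
a=world(p,f(277,202),plane=.062);b=world(p,f(320,288),plane=.062)
print("blade", np.arctan2(*(b-a)[[1,0]]),(a+b)/2,np.linalg.norm(a-b))
print("tip",world(p,f(299,245),plane=.079))
g=cv2.cvtColor(p["pixels"],cv2.COLOR_BGR2GRAY); C=cloud(p)
# chiller outline angle from depth
m=(abs(C[...,2]-.05)<.006)&(C[...,0]<.62)&(C[...,0]>.4)&(C[...,1]>0)&(C[...,1]<.3)
n,l,s,c=cv2.connectedComponentsWithStats(m.astype(np.uint8)); i=1+np.argmax(s[1:,4])
X=C[l==i]; print(cv2.minAreaRect((X[:,:2]*1000).astype(np.float32)),np.median(X[:,2]))
# knob bar in hand: 
print(np.array(get_ee_pos()),get_ee_rot(),R.from_quat(np.array(get_ee_rot())[[1,2,3,0]]).as_matrix().round(4).tolist())
E
```

```text
marks [0.49277088 0.09593697 0.052     ] [0.55396398 0.09226787 0.052     ] [0.52336743 0.09410242 0.052     ] 0.06130299708976117 ang -0.05988764602039458
blade 0.46840552902562443 [0.52359505 0.0939212  0.062     ] 0.020156373190313437
tip [0.52240097 0.09393163 0.079     ]
((527.5900268554688, 166.54403686523438), (275.3088073730469, 139.19029235839844), 86.56249237060547) 0.050960233473344
[0.56905399 0.09258069 0.20004663] [-6.92938037e-07  1.09387363e-03  9.99999394e-01 -1.22735169e-04] [[-1.0, 0.0022, -0.0], [0.0022, 1.0, -0.0002], [0.0, -0.0002, -1.0]]
```

```bash
cat >> h.py <<'E'
AX=np.array([.5234,.0940])
def F(): return np.array(get_wrist_force())
def ang_now():
    M=R.from_quat(np.array(get_ee_rot())[[1,2,3,0]]).as_matrix(); return np.arctan2(-M[1,0],-M[0,0])
E
python3 - <<'E'
from h import *
move_pose([*AX,.125],quat(.32)); wait(.3)
off=np.array(get_ee_pos())-[*AX,.125]; print("off",off.round(4),get_time(),ang_now())
c=AX-off[:2]
move_straight([*c,.112],vel=.05); wait(.2)
b=np.mean([F() for _ in range(5)],0); print("base",b.round(2),np.array(get_ee_pos()).round(4))
p=capture("side"); cv2.imwrite("pics/ins_side.png",cv2.resize(p["pixels"][120:240,200:340],None,fx=4,fy=4))
p=capture("wrist"); cv2.imwrite("pics/ins_wrist.png",p["pixels"])
z=.112
while z>.084:
    z-=.001; move_straight([*c,z],vel=.02)
    f=F()-b; print(round(z,4),np.array(get_ee_pos()).round(4),f.round(2))
    if f[2]>3 or np.hypot(f[0],f[1])>5: break
print(get_time(),get_finger_gap()*94, z)
np.save("st.npy",np.array([*c,z,*b]))
E
```

```text
off [ 0.0022 -0.0001  0.0019] 10.6417 0.31922732894516725
base [-0.49  0.59 -0.28] [0.5214 0.0941 0.1122]
0.111 [0.5212 0.0941 0.111 ] [ 0.63 -0.03 -0.59]
0.11 [0.5211 0.0941 0.1099] [0.73 0.11 0.34]
0.109 [0.5212 0.0941 0.1089] [-0.6  -1.45 -0.61]
0.108 [0.5211 0.0941 0.1079] [ 1.27  0.15 -0.54]
0.107 [0.5211 0.094  0.1069] [ 0.81  0.   -0.31]
0.106 [0.5212 0.0941 0.1059] [ 0.31 -1.2  -0.5 ]
0.105 [0.5212 0.0941 0.1049] [ 0.41 -0.38 -0.14]
0.104 [0.5211 0.0941 0.1039] [-0.06 -0.35 -1.26]
0.103 [0.5211 0.0941 0.1029] [ 0.91 -1.47 -0.86]
0.102 [0.5212 0.0941 0.1019] [ 1.24 -0.47  0.05]
0.101 [0.5211 0.0941 0.1009] [ 0.22 -0.25 -0.78]
0.1 [0.5212 0.0941 0.0999] [-0.58 -0.2  -0.6 ]
0.099 [0.5212 0.0941 0.0989] [-0.55 -1.22 -0.4 ]
0.098 [0.5211 0.0941 0.0979] [ 0.53 -0.6  -0.6 ]
0.097 [0.5211 0.0941 0.0969] [ 1.18 -0.68 -0.76]
0.096 [0.5211 0.0941 0.0959] [-0.24 -0.38 -0.45]
0.095 [0.5211 0.0941 0.0949] [ 0.9  -0.93 -0.33]
0.094 [0.5211 0.0941 0.0939] [ 0.71 -2.38 -0.05]
0.093 [0.5211 0.0941 0.0929] [ 0.3  -0.93 -0.3 ]
0.092 [0.5212 0.0941 0.0919] [ 0.68 -0.24 -0.5 ]
0.091 [0.5215 0.0941 0.0911] [1.93 0.46 0.47]
0.09 [0.5217 0.0941 0.09  ] [ 1.98 -0.81 -1.36]
0.089 [0.5218 0.0941 0.0892] [ 2.11  0.32 -2.03]
0.088 [0.5218 0.0942 0.0883] [ 3.32  0.29 -1.11]
0.087 [0.5219 0.0941 0.0875] [3.89 0.5  2.82]
0.086 [0.522  0.0942 0.087 ] [2.8  0.88 4.63]
17.8583 15.783398258347342 0.08599999999999998
```

View pics/ins_wrist.png

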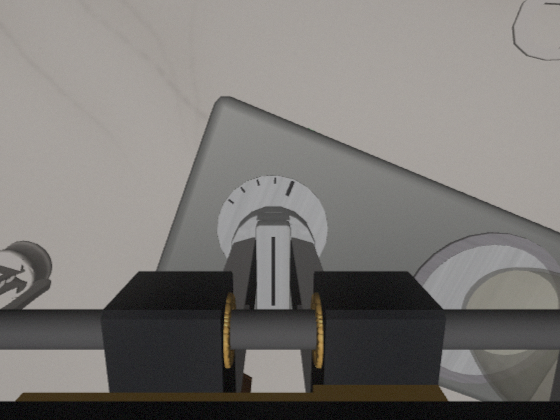

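Force builds at z≈0.087, so the knob is resting on top of the blade. My "offset" correction was only settling and left x about 2 mm short, which the +x side force confirms. I'll fix x, then turn slowly under light pressure.

```bash
python3 - <<'E'
from h import *
s=np.load("st.npy"); b=s[3:]; z=.0865
c=np.array([.5232,.0940])
move_straight([*c,z],vel=.02,ori=quat(.32)); wait(.1)
print(np.array(get_ee_pos()).round(4),(F()-b).round(2))
for a in np.arange(.34,.75,.03):
    f=np.mean([F() for _ in range(3)],0)-b
    if f[2]<2.5: z-=.0005
    if f[2]>6: z+=.0005
    move_straight([*c,z],vel=.02,ori=quat(a))
    f=np.mean([F() for _ in range(3)],0)-b; e=np.array(get_ee_pos())
    print(round(a,2),round(z,4),e.round(4),f.round(2),np.round(get_wrist_torque()[2],3),round(get_time(),2))
    if z<.0838 or abs(f[:2]).max()>8: break
np.save("st.npy",np.array([*c,z,*b])); print(get_finger_gap()*94)
E
```

```text
[0.5223 0.0941 0.0868] [-0.68  0.48  5.18]
0.34 0.0865 [0.5225 0.0939 0.0862] [ 0.66 -0.7   2.72] 0.024 18.46
0.37 0.0865 [0.5225 0.0938 0.086 ] [ 1.29 -0.13  1.1 ] 0.002 18.71
0.4 0.086 [0.5225 0.0939 0.0854] [ 0.92 -0.65 -1.49] -0.034 18.96
0.43 0.0855 [0.5226 0.094  0.0851] [ 0.34 -0.33 -0.48] 0.036 19.21
0.46 0.085 [0.523  0.094  0.0849] [ 0.09 -0.53 -0.83] -0.009 19.46
0.49 0.0845 [0.5231 0.094  0.0845] [ 1.36 -0.59 -0.52] -0.047 19.71
0.52 0.084 [0.5232 0.094  0.084 ] [ 0.19 -1.46  0.27] 0.003 19.96
0.55 0.0835 [0.5232 0.094  0.0835] [ 0.62 -0.06 -0.86] 0.016 20.21
15.65138183590016
```

The upward force vanished at about 0.40 rad, so the slot has found the blade. I'll centre on the blade and lower it to home.

```bash
python3 - <<'E'
from h import *
s=np.load("st.npy"); b=s[3:]; z=s[2]; c=s[:2]
move_straight([*c,z],vel=.02,ori=quat(.48))
while z>.074:
    z-=.0007; move_straight([*c,z],vel=.02)
    f=np.mean([F() for _ in range(2)],0)-b; e=np.array(get_ee_pos())
    print(round(z,4),e.round(4),f.round(2),np.round(get_wrist_torque()[2],3),round(get_time(),2))
    if f[2]>4 or abs(f[:2]).max()>7: break
np.save("st.npy",np.array([*c,z,*b])); print(get_finger_gap()*94)
E
```

```text
0.0828 [0.5231 0.094  0.0827] [ 0.85 -0.39 -1.2 ] -0.024 20.71
0.0821 [0.5231 0.094  0.082 ] [ 1.34 -0.89 -0.29] -0.031 20.96
0.0814 [0.5231 0.094  0.0813] [ 0.91 -0.01  0.42] 0.004 21.21
0.0807 [0.5231 0.094  0.0806] [ 1.12 -0.88 -0.84] -0.024 21.46
0.08 [0.5232 0.094  0.0799] [ 0.23 -0.94 -0.91] 0.008 21.71
0.0793 [0.5231 0.094  0.0792] [ 1.   -0.58 -0.77] 0.015 21.96
0.0786 [0.5231 0.094  0.0785] [-0.19 -0.3  -0.33] 0.039 22.21
0.0779 [0.5232 0.094  0.0779] [ 0.33 -0.77  0.24] -0.011 22.46
0.0772 [0.5233 0.094  0.0779] [-1.94 -0.59  5.35] -0.057 22.71
15.620792389647963
```

Home: firm contact at z=0.0779, 10 mm below the blade-top contact. Now the slow clockwise turn to the long marks (world angle -0.06).

```bash
python3 - <<'E'
from h import *
s=np.load("st.npy"); b=s[3:]; z=.0776; c=np.array([.5233,.0940])
for a in np.append(np.arange(.44,-.06,-.05),-.06):
    move_straight([*c,z],vel=.02,ori=quat(a))
    f=np.mean([F() for _ in range(2)],0)-b; e=np.array(get_ee_pos())
    print(round(a,2),round(ang_now(),3),e.round(4),f.round(2),np.round(get_wrist_torque()[2],3),round(get_time(),2))
    if abs(f).max()>12: break
wait(.3); print(ang_now(),get_wrist_torque(),get_finger_gap()*94)
p=capture("wrist"); cv2.imwrite("pics/turned.png",p["pixels"])
E
```

```text
0.44 0.441 [0.5236 0.094  0.0779] [ 0.02 -1.08  3.65] -0.01 22.96
0.39 0.392 [0.5235 0.0942 0.0779] [-1.44  0.1   4.7 ] -0.049 23.21
0.34 0.342 [0.5234 0.0942 0.0779] [-0.58  0.59  5.28] 0.012 23.46
0.29 0.292 [0.5235 0.0942 0.0779] [-1.69  0.81  5.33] 0.03 23.71
0.24 0.242 [0.5235 0.0942 0.0779] [-2.32 -0.16  5.45] 0.03 23.96
0.19 0.192 [0.5235 0.0942 0.0779] [-1.02  0.14  5.31] 0.021 24.21
0.14 0.142 [0.5235 0.0942 0.0779] [-1.64  0.42  5.17] 0.069 24.46
0.09 0.092 [0.5235 0.0942 0.0779] [-0.94  0.02  5.83] 0.011 24.71
0.04 0.042 [0.5235 0.0942 0.0779] [-1.32  0.1   5.24] 0.07 24.96
-0.01 -0.008 [0.5235 0.0942 0.0779] [-1.94  0.78  5.82] 0.039 25.21
-0.06 -0.058 [0.5235 0.0942 0.0779] [-2.35  0.13  5.96] 0.034 25.46
-0.05772715295455046 [ 0.26355542  0.18511586 -0.02544306] 15.58400793209561
```

View pics/turned.png

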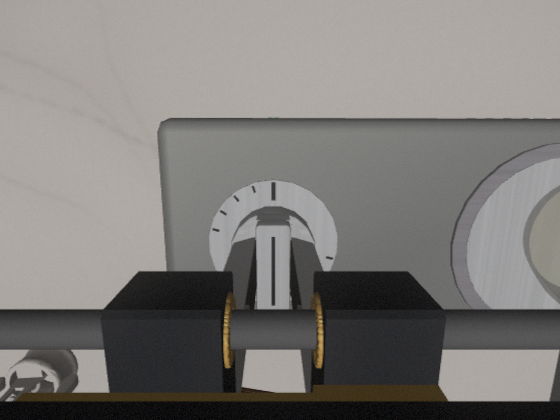

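The bar's line (column 273) is in line with the front mark (column 273). Next: relieve the pressure, release, retreat and check.

```bash
python3 - <<'E'
from h import *
c=np.array([.5233,.0940])
move_straight([*c,.0782],vel=.02); wait(.2)
print((F()).round(2),np.round(get_wrist_torque(),3))
move_gripper(0.45)
print(get_finger_gap()*94,F().round(2))
move_straight([*c,.15],vel=.05)
move_straight([*(c+[.045,0]),.2],vel=.1,ori=quat(0))
wait(.3)
p=capture("wrist"); cv2.imwrite("pics/final.png",p["pixels"]); cv2.imwrite("pics/finalz.png",cv2.resize(p["pixels"][90:220,200:340],None,fx=4,fy=4,interpolation=cv2.INTER_CUBIC))
C=cloud(p); X=C.reshape(-1,3); t=X[(X[:,2]>.084)&(X[:,2]<.1)&(np.hypot(*(X[:,:2]-c).T)<.035)]
print(len(t),np.median(t[:,2]),cv2.minAreaRect((t[:,:2]*1000).astype(np.float32)))
w=X[(X[:,2]>.058)&(X[:,2]<.075)&(np.hypot(*(X[:,:2]-c).T)<.035)]; print("skirt z",np.median(w[:,2]))
u,S,V=np.linalg.svd(t[:,:2]-t[:,:2].mean(0),full_matrices=False); print("pca",np.arctan(V[0,1]/V[0,0]))
print(get_time())
E
```

```text
[ 1.48  1.36 -0.93] [ 0.424 -0.225  0.097]
42.113198070196525 [ 0.03 -0.65 -0.01]
1201 0.09255099849189341 ((523.4491577148438, 93.71656799316406), (15.943829536437988, 44.29798126220703), 87.74673461914062)
skirt z 0.06732656029110495
pca -0.03964640253728163
29.625
```

View pics/finalz.png

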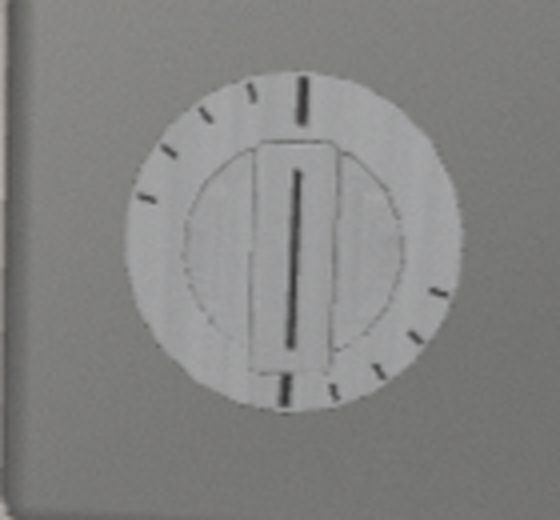

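View pics/final.png

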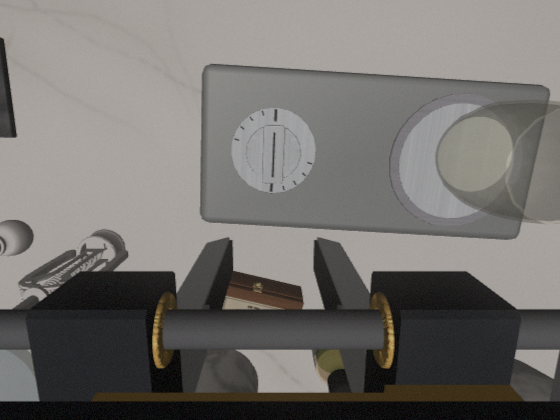

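The final view shows the bar's dark line from (298,172) to (291,347) and the marks at (303,100) and (286,390). The bar is about 0.02 rad (1°) from the mark line. Its top is at 92.5 mm (expected 92), so the knob is fully home. Nothing else has visibly moved. Handing in.

```bash
python3 - <<'E'
from h import *
print(finish_job(),get_time())
E
```

```text
the job is handed in; nothing more can be done
the job is handed in; nothing more can be done
```

The knob is back on the chiller's shaft, fully home and turned in line with the long marks. I handed the job in at about 30 s with the gripper open and clear.

- **Fitting:** I gripped the knob by its bar and lowered it onto the shaft. Pressing with about 5 N, I turned it anticlockwise until the slot found the blade at about 0.40 rad (world angle). I then lowered it 10 mm to firm contact on the dial plate.
- **Turning:** I turned it slowly clockwise to the long marks. The upward reading on the wrist stayed under about 6 N throughout.
- **Last checks:** The bar's top is at 92.5 mm and the skirt's at 67.3 mm (expected 92 and 67), and the bar is centred on the shaft within about 0.5 mm.
- **Small disagreement:** Before I let go, the gripper read -0.058 rad against the marks' -0.060. Afterwards the picture and depth data put the bar at about -0.04 rad, so it sits about 0.02 rad (1°) short. I left it there.
- **Insertion:** At first I came down about 2 mm off the axis in x because I misread a settling error. The side force stayed under 4 N and I corrected it before turning.
- **Other objects:** Those visible in the last wrist picture were where they had been. I did not take a final picture from the other cameras.

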